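Turn the battery cassette round in a handheld oscilloscope

ROBOT

A 7-joint arm with a two-finger parallel gripper is mounted at the origin on the work surface. World frame = base frame: x ahead of the robot, y to its left, z up, the work surface at z = 0. Lengths are in m, angles in rad, forces in N, time in s.
With the tool pointing down it reaches from about 0.4 to 0.85 m from the base axis. Payload 6.9 kg.
Tool frame: the origin (TCP) lies at the very end of the fingers, on their centre line; the grasp point (between the pads) lies 19 mm behind it; z points along the fingers, y is the line along which they close (so a half turn about z gives the same grasp; the last joint's range is limited). The gripper opens to 85 mm and grips with 20 to 120 N. Pads are 22 mm wide; open, the fingers measure 114 mm over their backs; the gripper's body (76 mm by 85 mm) begins 54 mm behind the grasp point. The pads swing forward as they close: fully open they stand 13 mm farther back than shut.
Start: joints at [-1.202, 0.507, -0.238, 1.5, 0.126, 1.149, -0.155], TCP at [0.162, 0.604, 0.231] pointing down, gripper open.
Joint ranges: [-3.08, 3.08], [-0.24, 2.05], [-1.43, 1.35], [0, 2.5], [-1.52, 4.66], [0.17, 1.96], [-2.89, 2.89]. Speed limits (rad/s): [2.39, 2.39, 3.14, 3.14, 3.14, 3.14, 3.14].

INTERFACE

Orientations are given as [roll, pitch, yaw] about the fixed x, y, z axes, in that order (R = Rz(yaw) Ry(pitch) Rx(roll)).
In Python, from bench import r gives the robot as it stands.
- The arm moves only by the tool servo_tool, never from a script. Its arguments are lists of equal length, an entry for each row: "delta_pos": the shift along the tool's x, y, z in mm, a list of three; "twist": the turn, a rotation vector about the tool's x, y, z in degrees, a list of three; "gripper": the opening, from 0 (shut) to 1 (fully open). In form: {"delta_pos": [[x, y, z], ...], "twist": [[rx, ry, rz], ...], "gripper": [gripper, ...]}. A call has 1 to 10 rows; each row shifts and turns the commanded pose from where the row before left it, along the tool's axes as they then stand; what a row does not reach is not made up. A row lasts 1/12 s, in which the tool goes at most 41.7 mm and 7.16 degrees, less where a joint would pass 70% of its speed; a pose out of reach is approached as far as the arm can. A call is refused whole if a number of a shift passes 41.7 or a number of a turn 7.16, either way. A call with a gripper value outside its range is refused whole. The fingers move at their own pace and stop on an object; "newtons" is the grip in N (left out, the last holds). Time passes only in rows, so rows that do not move let the fingers close. It gives the time, the measured TCP pose, the force, the opening and the grip force at its end, in the units of the state.
- r.observe(): the state, without advancing time (a new reading comes with each control period).
- r.read_camera(name): name is "side" or "top"; returns a dict with "image" (400x640x3 uint8, blue, green, red), "mtx" (3x3 intrinsics, pixels), "T" (4x4, takes a point from camera to world coordinates). Camera axes: x right, y up, looking along -z (the intrinsics and any distortion apply to the point x, -y, -z); pixel columns grow to the right and rows downward; lengths in m; the calibration is good to about 2 mm. A picture is of the moment at which its call begins. There is no depth.
- r.finish_job(): hands the job in; it is judged then, once.
The state is a dict: "t": time; "q": joint angles; "qd": joint speeds; "joint_efforts": joint torques, N m; "tcp_pos": TCP position; "eef_rot": TCP orientation; "wrist_force": force on the tool from outside, world axes, zero at the start; "moment": the same for the moment, N m; "opening": opening from 0.0 (shut) to 1.0 (fully open); "finger_force": force on a finger pad.
Only numpy, scipy, OpenCV 4.12 (cv2) and the standard library are available. Lean on these libraries where they do the work, as an engineer would, in place of code of your own. Each camera call takes 0.05 s, during which the arm holds its last target. There are 200 camera calls.

TASK

The battery cassette in the back of the face-down handheld oscilloscope was put in the wrong way round: its brass contact pads are at the tab end of the bay, not at the spring contacts. Get it up with the help of the finger scoop between the tabs, lift it right out, turn it half a turn, same face up, and put it back fully home: plain end hooked under the two tabs, brass pads against the spring contacts, flat on the bay floor. Leave the other things on the bench where they lie, and never stand the cassette on end or roll it over.

Things in the scene. Friction and masses are not known exactly. Their poses are not given: they have to be found in the camera images.
- scope: Fixed: handheld oscilloscope lying face down, grey case 272 x 160 x 53 mm, black bumpers, two probe sockets at its +x end. Origin: its underside, below the middle of the seated cassette; x runs along the battery bay from tab end to spring end, z up. The top is a flat rim at z = 53 mm. The bay is a pocket in it, 68 mm wide, x = -72 (tab wall) to +85 mm (spring wall), floor at z = 23 mm.
- tab_end (a point): Point on the oscilloscope: foot of the tab wall, on the bay floor, where the tab-end bottom edge of a seated cassette lies. Two retaining tabs jut 5 mm from this wall over the bay, 23 to 34 mm either side of the middle; their underside is 26.5 mm above the bay floor, their top level with the rim (30 mm above the bay floor).
- spring_end (a point): Point on the oscilloscope, on the bay floor 144 mm from tab_end: the spring-end bottom edge of a seated cassette lies here. The spring wall is 13 mm farther; there are no tabs at this end.
- scoop (a point): Point on the oscilloscope: middle of the floor of the finger scoop, a pocket 56 mm long and 46 mm wide (x = -128 to -72 mm) between the tabs, open to the bay; its floor is 10 mm above the bench, 13 mm below the bay floor.
- contacts (a joint): Two copper leaf contacts at the spring wall, 25 mm either side of the middle. Value (m): 0 held by a seated cassette (4 N), -0.006 standing free, +0.011 fully pushed in; 700 N/m. Foremost 7 mm above the bay floor, from there they slope up and back 17 mm over 20 mm height, so a cassette end pressed down from above drives them back.
- cassette: Loose battery cassette, dark frame 144 x 64 x 24 mm, six grey cells in its open top, about 0.34 kg. Origin: centre of its underside; +x points to the end with two brass pads, z up. Seated, it has 2 mm play at each side, its top is 6 mm below the rim, and the springs hold one end against the tab wall, 5 mm under the tabs. Starts wrong way round: pads at the tab end.
- pads_end (a point): Point on the cassette: middle of the bottom edge of its end with the two brass pads (also folded over the top edge, 25 mm either side of the middle). At both ends the middle 39 mm is a finger pull: the upper 10 mm is a bar flush with the end face, below it a recess 14 mm high and 7 mm deep takes a fingertip under the bar.
- plain_end (a point): Point on the cassette: middle of the bottom edge of its plain end. To free a seated cassette, push its tab-end bar 7 to 10 mm towards the springs (9 to 11 N), raise it above the rim and let it come back: the springs shove that end over the tabs, where it stays propped about 12 degrees, its sides free to grip.
- cover: Bystander: grey battery cover plate of the oscilloscope, 165 x 84 x 7 mm, lying loose. Origin: centre of its underside.
- screwdriver: Bystander: screwdriver with a black handle, lying on the bench. Origin: on its underside, near the middle.
- spool: Bystander: metal wire spool, 54 mm across, 40 mm high. Origin: centre of its underside.
- dish: Bystander: shallow steel parts dish, 84 mm across, 20 mm high. Origin: centre of its underside.
Things that resemble listed ones, but are neither listed nor needed, are in the scene too. Of the things that look like the cassette, the middle-sized one is meant.

How it is judged:
On the way:
1. the cassette is lifted right out of the bay: both its ends above the rim (z of each of pads_end, plain_end in the frame of scope above 0.056 m), for 0.1 s.
At the end, for the whole second after the job is handed in: The cassette lies at rest, flat (within 1.7 degrees) and face up on the bay floor, plain end under the tabs and pads end at the springs: both bottom end points within 4 mm of their seats; nothing else disturbed (distance between pads_end and spring_end below 0.004 m and distance between plain_end and tab_end below 0.004 m and angle between cassette's own z axis and vertical below 0.03 rad and linear speed of cassette below 0.01 m/s); the robot touches nothing.
It fails at once if the cassette is stood on end or rolled over (tilted more than 60 degrees) (angle between cassette's own z axis and vertical above 1.05 rad).
It fails at once if a bystander is moved more than 15 mm (distance of any of cover, screwdriver, spool, dish from where it was at the start of the episode above 0.015 m).
It also fails if it takes over 61 s, if anything falls off the work surface, if the arm or the gripper's body presses on something with over 40 N, if the wrist force passes 120 N, or if a joint passes its speed limit or range.

## Working session

There is one attempt and no reset: what is moved stays moved. The work goes in short steps, Python scripts to look and compute and a tool call to move; the robot and the scene stay as the last step left them, time stands still between calls to the robot, and variables do not carry over. Pictures are saved under pics/ and viewed, at most 10 in all, crops included, and the job is handed in when it is done.

Besides the shell and the picture viewer there is one more tool, called after "Request:" as name(argument=value, ...), one argument or row to a line, values as JSON. servo_tool: Moves the arm, as the interface text tells. Its arguments: {"type":"object","properties":{"delta_pos":{"type":"array","items":{"type":"array","items":{"type":"number"}}},"twist":{"type":"array","items":{"type":"array","items":{"type":"number"}}},"gripper":{"type":"array","items":{"type":"number"}},"newtons":{"type":"number"}},"required":["delta_pos","twist","gripper"]}

```bash
ls; mkdir -p pics; python3 - <<'E'
from bench import r
import cv2,numpy as np
print(r.observe())
for n in("top","side"):
    c=r.read_camera(n);cv2.imwrite(f"pics/{n}0.png",c["image"]);print(n,c["mtx"].round(2).tolist(),c["T"].round(4).tolist(),[k for k in c])
E
```

```text
pics
{'t': 0.0, 'q': array([-1.20253071,  0.50831289, -0.23754369,  1.50112832,  0.12568803,
        1.14886044, -0.15482291]), 'qd': array([ 0.0004186 ,  0.00049534,  0.00108448,  0.00100096, -0.00090195,
       -0.0006588 ,  0.00018171]), 'joint_efforts': array([-7.06048604e-05, -6.20591640e+01, -2.18645811e+00, -2.49655956e+01,
        1.27514321e-02,  1.19121661e-02, -1.38232849e-06]), 'tcp_pos': array([0.16227809, 0.60306055, 0.23044735]), 'eef_rot': array([-3.13987209e+00,  9.88507405e-06,  2.87883253e+00]), 'wrist_force': array([0.55974738, 0.64018536, 0.35015564]), 'moment': array([ 0.00553034, -0.0072468 ,  0.05721282]), 'finger_force': 0.0, 'opening': 0.9981018900287161}
top [[387.96, 0.0, 324.71], [0.0, 387.96, 207.91], [0.0, 0.0, 1.0]] [[-0.0024, 0.9819, -0.1896, 0.4445], [-1.0, -0.0032, -0.0037, 0.0541], [-0.0043, 0.1896, 0.9819, 1.0081], [0.0, 0.0, 0.0, 1.0]] ['image', 'mtx', 'T']
side [[393.95, 0.0, 320.52], [0.0, 393.95, 202.47], [0.0, 0.0, 1.0]] [[0.9214, 0.1919, -0.3379, 0.3113], [-0.3882, 0.4928, -0.7788, -0.6396], [0.0171, 0.8487, 0.5286, 0.4985], [0.0, 0.0, 0.0, 1.0]] ['image', 'mtx', 'T']
```

View pics/top0.png

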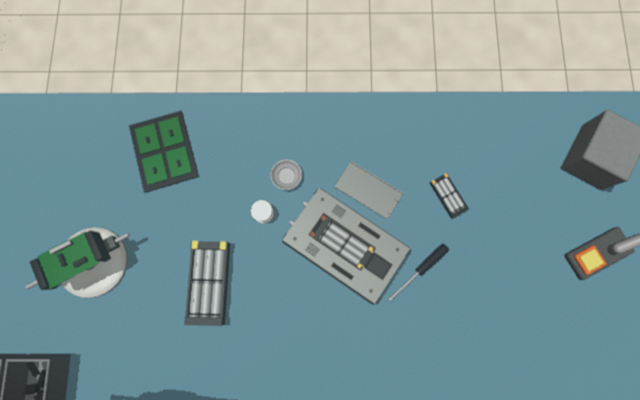

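View pics/side0.png

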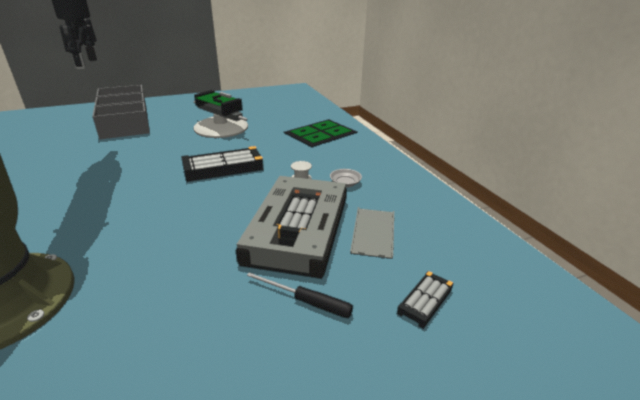

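```bash
cat > h.py <<'E'
import cv2,numpy as np
from bench import r
from scipy.spatial.transform import Rotation as R
def ray(c,uv):
    uv=np.asarray(uv,float).reshape(-1,2);K=c["mtx"]
    d=np.c_[(uv[:,0]-K[0,2])/K[0,0],-(uv[:,1]-K[1,2])/K[1,1],-np.ones(len(uv))]
    return c["T"][:3,3],d@c["T"][:3,:3].T
def plane(c,uv,z):
    o,d=ray(c,uv);return o+d*((z-o[2])/d[:,2])[:,None]
def proj(c,P):
    P=np.atleast_2d(P);q=(P-c["T"][:3,3])@c["T"][:3,:3];K=c["mtx"]
    return np.c_[K[0,0]*q[:,0]/-q[:,2]+K[0,2],K[1,1]*-q[:,1]/-q[:,2]+K[1,2]]
def crop(c,x0,y0,w,h,f,name):
    cv2.imwrite("pics/"+name,cv2.resize(c["image"][y0:y0+h,x0:x0+w],None,fx=f,fy=f,interpolation=cv2.INTER_CUBIC))
E
python3 - <<'E'
from h import *
t=r.read_camera("top");s=r.read_camera("side")
a=cv2.resize(t["image"][180:310,270:420],None,fx=4,fy=4,interpolation=cv2.INTER_CUBIC)
cv2.imwrite("pics/topc.png",a)
crop(s,230,165,130,110,5,"sidec.png")
E
```

```text
(no output)
```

View pics/topc.png

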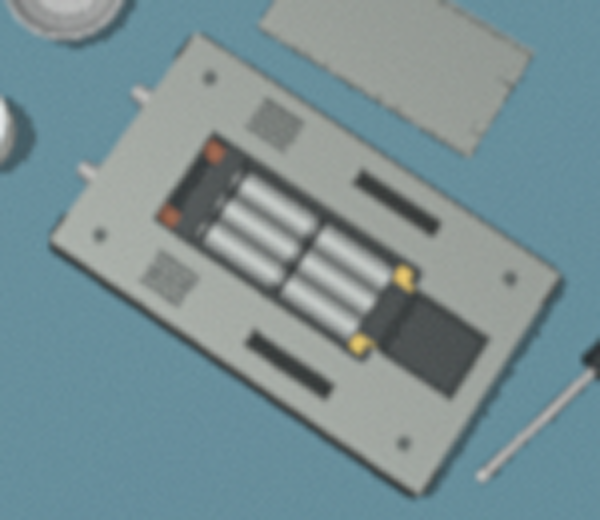

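View pics/sidec.png

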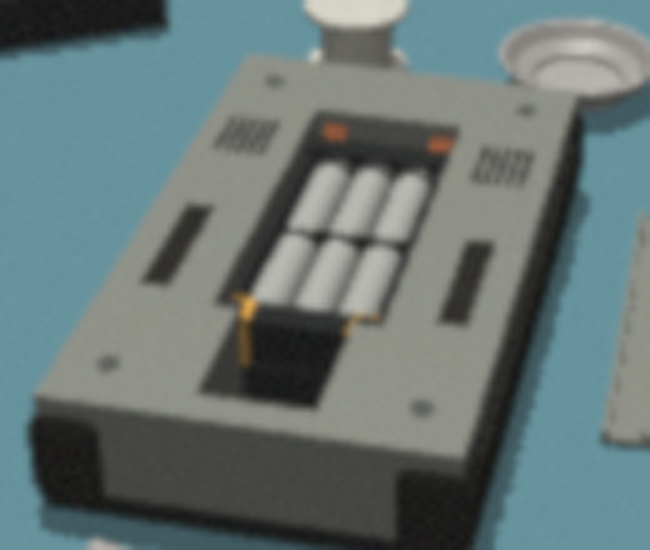

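```bash
cat > fit.py <<'E'
from h import *
from scipy.optimize import least_squares
t=r.read_camera("top");s=r.read_camera("side")
T=np.array([[157,217],[215,133],[450,398],[487,342],[52,242],[195,35],[420,495],[563,275]])/4+[270,180]
S=np.array([[317,112],[460,128],[200,392],[318,408],[245,57],[580,97],[35,398],[465,462]])/5+[230,165]
def pts(c):return np.array([[85,34],[85,-34],[-128,23],[-128,-23],[c+136,80],[c+136,-80],[c-136,80],[c-136,-80]])/1000
def world(p):
    ca,sa=np.cos(p[2]),np.sin(p[2]);q=pts(p[3]*1000)@np.array([[ca,sa],[-sa,ca]])+p[:2]
    return np.c_[q,np.full(8,.053)]
for use in("both","top","side"):
    f=lambda p:np.r_[(proj(t,world(p))-T).ravel()*(use!="side"),(proj(s,world(p))-S).ravel()*(use!="top")]
    o=least_squares(f,[.42,.03,.98,-.01],loss="soft_l1",x_scale=[.1,.1,.1,.1]);print(use,o.x.round(4),np.degrees(o.x[2]).round(2));print(f(o.x).round(1).reshape(-1,2).tolist())
E
python3 fit.py
```

```text
both [ 0.5433  0.0109  0.9724 -0.0079] 55.72
[[-1.7, -0.2], [-0.7, -1.5], [0.1, -0.1], [1.0, -1.9], [-0.3, -0.8], [0.4, -1.2], [0.4, -0.5], [-0.1, -0.9], [-0.4, -0.2], [0.3, -0.0], [-1.2, 0.9], [-0.3, 1.2], [-0.1, -0.1], [-0.7, -0.7], [-1.1, 0.7], [-0.4, 0.4]]
top [ 0.541   0.0103  0.9696 -0.007 ] 55.55
[[-1.4, 0.7], [-0.4, -0.7], [0.3, 1.1], [1.2, -0.8], [-0.4, -0.2], [0.5, -0.6], [0.2, 0.4], [-0.1, 0.1], [-0.0, 0.0], [-0.0, 0.0], [-0.0, 0.0], [-0.0, 0.0], [-0.0, -0.0], [-0.0, -0.0], [-0.0, 0.0], [-0.0, 0.0]]
side [ 0.5451  0.0123  0.9732 -0.0088] 55.76
[[-0.0, -0.0], [-0.0, -0.0], [-0.0, -0.0], [0.0, -0.0], [-0.0, -0.0], [0.0, -0.0], [0.0, -0.0], [-0.0, -0.0], [0.0, -0.7], [0.7, -0.5], [-0.5, 0.3], [0.4, 0.5], [0.3, -0.3], [-0.4, -0.9], [-0.5, 0.4], [0.1, 0.0]]
```

Request:
servo_tool(
  delta_pos=[
    [-24,-29,2],
    [-24,-29,2],
    [-24,-29,2],
    [-24,-29,2],
    [-24,-29,2],
    [-24,-29,2],
    [-24,-29,2],
    [-24,-29,2],
    [-24,-29,2],
    [-24,-29,2],
  ],
  twist=[
    [0,0,0],
    [0,0,0],
    [0,0,0],
    [0,0,0],
    [0,0,0],
    [0,0,0],
    [0,0,0],
    [0,0,0],
    [0,0,0],
    [0,0,0],
  ],
  gripper=[0,0,0,0,0,0,0,0,0,0],
)

```text
t: 1.13
tcp_pos: [0.3192, 0.2595, 0.2115]
eef_rot: [3.141, 0.0, 2.879]
wrist_force: [0.8, 0.3, -0.1]
opening: 0.0
finger_force: 0.0
```

Request:
servo_tool(
  delta_pos=[
    [-24,-29,4],
    [-24,-29,4],
    [-24,-29,4],
    [-24,-29,4],
    [-24,-29,4],
    [-24,-29,4],
    [-24,-29,4],
    [-24,-29,4],
    [-24,-29,4],
    [-24,-29,4],
  ],
  twist=[
    [0,0,5],
    [0,0,5],
    [0,0,5],
    [0,0,5],
    [0,0,5],
    [0,0,5],
    [0,0,5],
    [0,0,5],
    [0,0,5],
    [0,0,5],
  ],
  gripper=[0,0,0,0,0,0,0,0,0,0],
)

```text
t: 1.97
tcp_pos: [0.3319, -0.1052, 0.1714]
eef_rot: [3.14, 0.001, 2.002]
wrist_force: [0.1, 0.5, -0.6]
opening: -0.001
finger_force: 0.0
```

```bash
cat >> h.py <<'E'
S0=np.array([.5433,.0109]);YAW=55.7
def sc(x,y,z):
    a=np.radians(YAW);return np.r_[S0+np.array([[np.cos(a),-np.sin(a)],[np.sin(a),np.cos(a)]])@[x/1000,y/1000],z/1000]
def inscope(P):
    a=np.radians(YAW);d=(np.asarray(P)[:2]-S0);return np.r_[np.array([[np.cos(a),np.sin(a)],[-np.sin(a),np.cos(a)]])@d*1000,P[2]*1000]
def state():
    o=r.observe();return o
def rot(yaw,tilt): # tilt: tip toward tool +x
    return R.from_euler("xyz",[180,0,yaw],degrees=True)*R.from_euler("y",tilt,degrees=True)
def plan(target,Rt,n):
    o=r.observe();Rc=R.from_euler("xyz",o["eef_rot"]);p=o["tcp_pos"]
    tw=(Rc.inv()*Rt).as_rotvec(degrees=True)/n
    print("q",o["q"].round(2),"scope xyz",inscope(p).round(1),"F",o["wrist_force"].round(1))
    print("twist/row",tw.round(2)); st=R.from_rotvec(tw,degrees=True);d=(target-p)*1000/n
    for i in range(n):print((Rc.inv().apply(d)).round(1).tolist(),end=" ");Rc=Rc*st
    print()
E
python3 -c "
from h import *
plan(sc(-105,0,150),rot(YAW,0),10)"
```

```text
q [ 0.01  0.16  0.27  2.25 -0.07  0.73  0.75] scope xyz [-215.   109.3  171.4] F [ 0.1  0.5 -0.6]
twist/row [0.01 0.   5.9 ]
[-3.7, 15.1, 2.2] [-2.1, 15.4, 2.2] [-0.5, 15.5, 2.2] [1.1, 15.5, 2.2] [2.6, 15.3, 2.2] [4.2, 14.9, 2.2] [5.7, 14.4, 2.2] [7.2, 13.8, 2.2] [8.5, 12.9, 2.1] [9.8, 12.0, 2.1]
```

Request:
servo_tool(
  delta_pos=[
    [-4,15,2],
    [-2,15,2],
    [0,15,2],
    [1,15,2],
    [3,15,2],
    [4,15,2],
    [6,14,2],
    [7,14,2],
    [8,13,2],
    [10,12,2],
  ],
  twist=[
    [0,0,5.9],
    [0,0,5.9],
    [0,0,5.9],
    [0,0,5.9],
    [0,0,5.9],
    [0,0,5.9],
    [0,0,5.9],
    [0,0,5.9],
    [0,0,5.9],
    [0,0,5.9],
  ],
  gripper=[0,0,0,0,0,0,0,0,0,0],
)

```text
t: 2.8
tcp_pos: [0.483, -0.0733, 0.1513]
eef_rot: [3.141, -0.0, 0.971]
wrist_force: [-0.0, 0.4, 0.2]
opening: 0.003
finger_force: 0.0
```

Request:
servo_tool(
  delta_pos=[
    [0,0,0],
    [0,0,0],
    [0,0,0],
    [0,0,0],
    [0,0,0],
    [0,0,0],
    [0,0,0],
  ],
  twist=[
    [0,5,0],
    [0,5,0],
    [0,5,0],
    [0,5,0],
    [0,5,0],
    [0,5,0],
    [0,5,0],
  ],
  gripper=[0,0,0,0,0,0,0],
)

```text
t: 3.38
tcp_pos: [0.4828, -0.0741, 0.1522]
eef_rot: [3.137, -0.615, 0.978]
wrist_force: [0.8, -0.0, -1.6]
opening: -0.003
finger_force: 0.0
```

```bash
python3 -c "
from h import *
plan(sc(-96,0,80),rot(YAW,35),4)
t=r.read_camera('top');s=r.read_camera('side')
a=cv2.resize(t['image'][180:310,270:420],None,fx=2.6,fy=2.6);b=cv2.resize(s['image'][90:290,190:390],None,fx=2,fy=2)
im=np.zeros((400,790,3),np.uint8);im[:338,:390]=a;im[:,390:]=b
cv2.imwrite('pics/p1.png',im)
for c in(t,s):print(proj(c,r.observe()['tcp_pos']))"
```

```text
q [ 0.48  0.43  0.07  2.16 -0.99  0.8   0.76] scope xyz [-104.3    2.1  152.2] F [ 0.8 -0.  -1.6]
twist/row [ 0.01 -0.06  0.07]
[-8.7, 0.5, 15.9] [-8.7, 0.5, 16.0] [-8.7, 0.5, 16.0] [-8.7, 0.5, 16.0] 
[[386.30590288 265.75625423]]
[[281.08081006 194.28631223]]
```

View pics/p1.png

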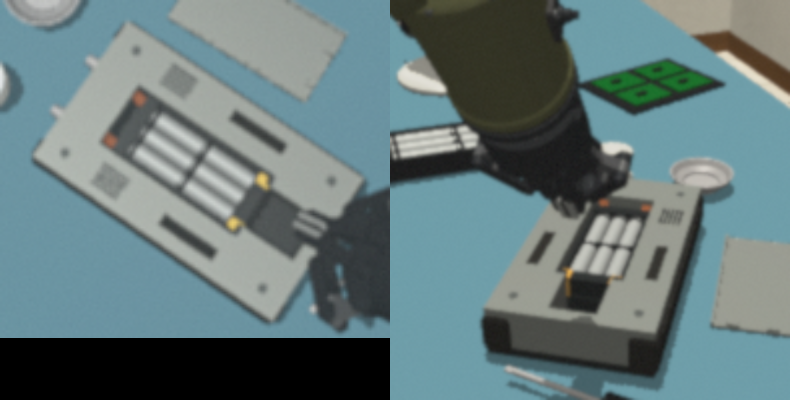

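```bash
python3 -c "
from h import *
plan(sc(-141,0,103),rot(YAW,35),3)"
```

```text
q [ 0.49  0.43  0.07  2.16 -0.99  0.8   0.75] scope xyz [-107.9    2.   150.1] F [-0.8 -0.6 -0.2]
twist/row [ 0.01 -0.01 -0.08]
[-18.1, 0.7, 6.5] [-18.1, 0.7, 6.5] [-18.1, 0.7, 6.5]
```

Request:
servo_tool(
  delta_pos=[
    [-18,0.7,6.5],
    [-18,0.7,6.5],
    [-18,0.7,6.5],
    [0,0,0],
    [0,0,20],
    [0,0,20],
    [0,0,15],
    [0,0,15],
    [0,0,0],
    [0,0,0],
  ],
  twist=[
    [0,0,0],
    [0,0,0],
    [0,0,0],
    [0,0,0],
    [0,0,0],
    [0,0,0],
    [0,0,0],
    [0,0,0],
    [0,0,0],
    [0,0,0],
  ],
  gripper=[0,0,0,0,0,0,0,0,0,0],
)

```text
t: 4.32
tcp_pos: [0.4883, -0.0672, 0.0476]
eef_rot: [-3.141, -0.611, 0.978]
wrist_force: [-0.3, -1.3, 0.5]
opening: -0.001
finger_force: 0.0
```

```bash
python3 -c "
from h import *
plan(sc(-85,0,21.5),rot(YAW,35),3)
t=r.read_camera('top');s=r.read_camera('side')
a=cv2.resize(t['image'][220:310,320:420],None,fx=3.9,fy=3.9);b=cv2.resize(s['image'][180:280,230:330],None,fx=4,fy=4)
im=np.zeros((400,790,3),np.uint8);im[:351,:390]=a;im[:,390:]=b
cv2.imwrite('pics/p2.png',im)"
```

```text
q [ 0.54  0.63 -0.04  2.24 -1.26  0.62  1.1 ] scope xyz [-95.5   1.4  47.6] F [-0.3 -1.3  0.5]
twist/row [-0.09 -0.    0.1 ]
[-2.1, 0.5, 9.1] [-2.1, 0.5, 9.1] [-2.1, 0.5, 9.1]
```

View pics/p2.png

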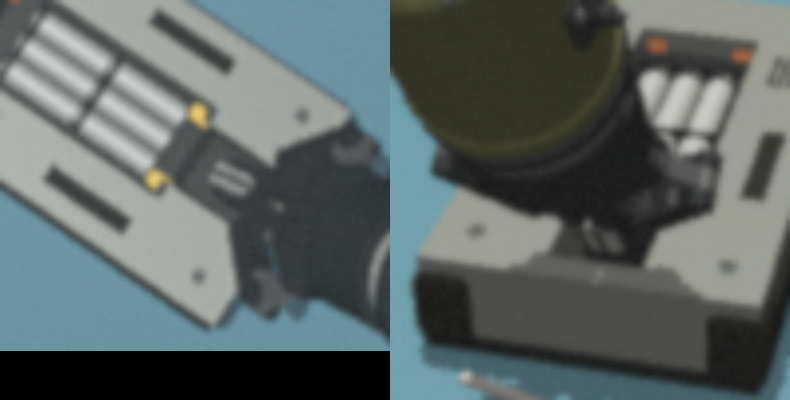

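Request:
servo_tool(
  delta_pos=[
    [-2,0.5,9],
    [-2,0.5,9],
    [-2,0.5,9],
    [0,0,0],
    [0,0,0],
    [4,0,2.8],
    [4,0,2.8],
    [0,0,0],
  ],
  twist=[
    [0,0,0],
    [0,0,0],
    [0,0,0],
    [0,0,0],
    [0,0,0],
    [0,0,0],
    [0,0,0],
    [0,0,0],
  ],
  gripper=[0,0,0,0,0,0,0,0],
)

```text
t: 5.08
tcp_pos: [0.5016, -0.0524, 0.023]
eef_rot: [3.139, -0.612, 0.978]
wrist_force: [1.1, 1.3, 3.8]
opening: 0.0
finger_force: 0.1
```

```bash
python3 -c "
from h import *
plan(sc(-66,0,21.5),rot(YAW,35),4)"
```

```text
q [ 0.53  0.69 -0.08  2.25 -1.38  0.56  1.19] scope xyz [-75.8  -1.3  23. ] F [1.1 1.3 3.8]
twist/row [-0.01 -0.02  0.07]
[1.8, -0.3, 1.7] [1.8, -0.3, 1.7] [1.8, -0.3, 1.7] [1.8, -0.3, 1.7]
```

Request:
servo_tool(
  delta_pos=[
    [2.2,0.2,0.3],
    [2.2,0.2,0.3],
    [2.2,0.2,0.3],
    [2.2,0,0.3],
    [0,0,0],
    [0,0,0],
  ],
  twist=[
    [0,0,0],
    [0,0,0],
    [0,0,0],
    [0,0,0],
    [0,0,0],
    [0,0,0],
  ],
  gripper=[0,0,0,0,0,0],
)

```text
t: 5.58
tcp_pos: [0.5047, -0.0485, 0.0248]
eef_rot: [3.141, -0.607, 0.974]
wrist_force: [-3.8, -5.0, -1.0]
opening: 0.001
finger_force: 2.7
```

```bash
python3 -c "
from h import *
plan(sc(-66,0,28),rot(YAW,35),4)
t=r.read_camera('top');s=r.read_camera('side')
a=cv2.resize(t['image'][200:290,310:410],None,fx=3.9,fy=3.9);b=cv2.resize(s['image'][180:280,230:330],None,fx=4,fy=4)
im=np.zeros((400,790,3),np.uint8);im[:351,:390]=a;im[:,390:]=b
cv2.imwrite('pics/p3.png',im)"
```

```text
q [ 0.51  0.68 -0.08  2.24 -1.38  0.56  1.17] scope xyz [-70.8  -1.5  24.8] F [-3.8 -5.  -1. ]
twist/row [-0.01  0.05  0.02]
[1.4, -0.4, 0.0] [1.4, -0.4, 0.0] [1.4, -0.4, 0.0] [1.4, -0.4, 0.0]
```

View pics/p3.png

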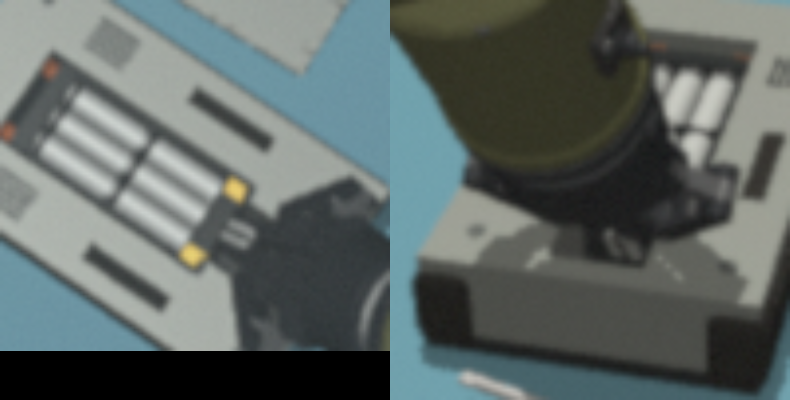

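Request:
servo_tool(
  delta_pos=[
    [2,0,0.6],
    [2,0,0.6],
    [2,0,0.6],
    [0,0,0],
    [0,0,0],
  ],
  twist=[
    [0,0,0],
    [0,0,0],
    [0,0,0],
    [0,0,0],
    [0,0,0],
  ],
  gripper=[0,0,0,0,0],
)

```text
t: 6.1
tcp_pos: [0.5076, -0.0445, 0.0263]
eef_rot: [3.141, -0.605, 0.973]
wrist_force: [-5.4, -7.9, -0.4]
opening: 0.002
finger_force: 4.0
```

```bash
python3 -c "
from h import *
plan(sc(-60,0,28),rot(YAW,35),4)"
```

```text
q [ 0.5   0.68 -0.09  2.24 -1.38  0.55  1.16] scope xyz [-65.9  -1.7  26.3] F [-5.4 -7.9 -0.4]
twist/row [-0.    0.08  0.01]
[1.5, -0.4, 0.5] [1.5, -0.4, 0.5] [1.5, -0.4, 0.5] [1.5, -0.4, 0.5]
```

Request:
servo_tool(
  delta_pos=[
    [1.9,0,-2.4],
    [1.9,0,-2.4],
    [1.7,0,-2.5],
    [1.7,0,-2.5],
    [0,0,0],
  ],
  twist=[
    [0,0,0],
    [0,0,0],
    [0,0,0],
    [0,0,0],
    [0,0,0],
  ],
  gripper=[0,0,0,0,0],
)

```text
t: 6.52
tcp_pos: [0.5081, -0.0438, 0.0392]
eef_rot: [3.141, -0.607, 0.974]
wrist_force: [-3.8, -5.7, -0.4]
opening: -0.003
finger_force: 3.5
```

```bash
python3 -c "
from h import *
plan(sc(-60,0,28),rot(YAW,35),1)"
```

```text
q [ 0.49  0.65 -0.07  2.23 -1.34  0.57  1.1 ] scope xyz [-65.   -1.8  39.2] F [-3.8 -5.7 -0.4]
twist/row [-0.01  0.23  0.07]
[-2.3, -1.8, 12.0]
```

```bash
python3 -c "
from h import *
t=r.read_camera('top');s=r.read_camera('side')
a=cv2.resize(t['image'][200:290,310:410],None,fx=3.9,fy=3.9);b=cv2.resize(s['image'][180:280,230:330],None,fx=4,fy=4)
im=np.zeros((400,790,3),np.uint8);im[:351,:390]=a;im[:,390:]=b
cv2.imwrite('pics/p4.png',im)
def yel(im):
    h=cv2.cvtColor(im,cv2.COLOR_BGR2HSV);m=cv2.inRange(h,(18,110,120),(35,255,255));n,l,st,c=cv2.connectedComponentsWithStats(m)
    return [(c[i].round(1).tolist(),int(st[i,4])) for i in range(1,n) if st[i,4]>5]
print(yel(t['image']))
for y in(25,-25):
  for z in (47,60): print(y,z,proj(t,sc(-61,y,z)).round(1),proj(t,sc(-69,y,z)).round(1))
t0=cv2.imread('pics/top0.png');print(yel(t0))"
```

```text
[([445.7, 175.1], 9), ([433.2, 182.0], 10), ([194.2, 244.8], 29), ([222.4, 245.1], 29), ([369.4, 246.6], 22), ([591.3, 259.5], 314), ([358.4, 264.1], 22)]
25 47 [[358.8 264.6]] [[361.5 266.4]]
25 60 [[359.2 264.3]] [[362.  266.2]]
-25 47 [[369.8 247.7]] [[372.6 249.5]]
-25 60 [[370.4 247.2]] [[373.2 249.1]]
[([445.7, 175.1], 9), ([433.2, 182.0], 10), ([194.1, 244.8], 30), ([222.4, 245.1], 31), ([370.5, 248.9], 17), ([591.2, 259.6], 312), ([359.2, 265.5], 11)]
```

View pics/p4.png

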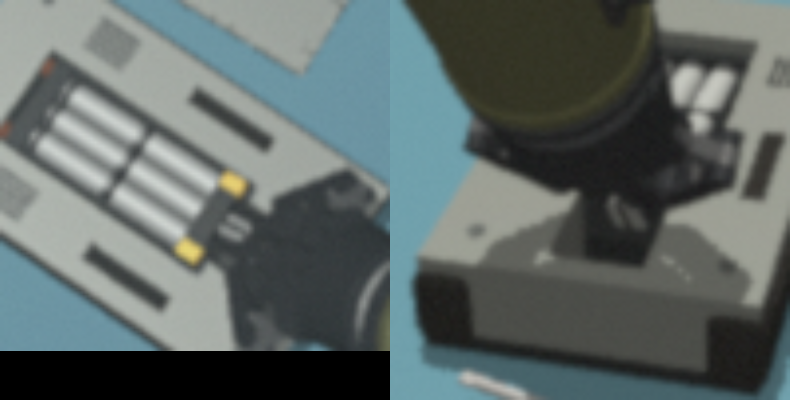

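Request:
servo_tool(
  delta_pos=[
    [2.0,0.2,-2.2],
    [2.0,0.2,-2.2],
    [1.7,0.2,-2.5],
    [1.7,0,-2.5],
    [0,0,0],
  ],
  twist=[
    [0,0,0],
    [0,0,0],
    [0,0,0],
    [0,0,0],
    [0,0,0],
  ],
  gripper=[0,0,0,0,0],
)

```text
t: 7.03
tcp_pos: [0.5091, -0.0432, 0.0513]
eef_rot: [3.141, -0.608, 0.974]
wrist_force: [-4.5, -3.8, -1.1]
opening: 0.001
finger_force: 3.1
```

```bash
python3 -c "
from h import *
plan(sc(-60,0,28),rot(YAW,35),1)
def yel(im):
    h=cv2.cvtColor(im,cv2.COLOR_BGR2HSV);m=cv2.inRange(h,(18,110,120),(35,255,255));n,l,st,c=cv2.connectedComponentsWithStats(m)
    return [(c[i].round(1).tolist(),int(st[i,4])) for i in range(1,n) if st[i,4]>5 and 340<c[i][0]<390]
t=r.read_camera('top')
c=yel(t['image']);print(c,np.linalg.norm(np.subtract(c[0][0],c[1][0])))"
```

```text
q [ 0.48  0.62 -0.06  2.23 -1.29  0.59  1.05] scope xyz [-64.   -2.2  51.3] F [-4.5 -3.8 -1.1]
twist/row [-0.03  0.19  0.1 ]
[-10.0, -2.2, 21.4] 
[([369.2, 245.6], 24), ([358.0, 263.1], 26)] 20.77715091151818
```

Request:
servo_tool(
  delta_pos=[
    [2.0,0.2,-2.2],
    [2.0,0.2,-2.2],
    [1.9,0.2,-2.4],
    [1.7,0,-2.5],
    [0,0,0],
    [0,0,0],
  ],
  twist=[
    [0,0,0],
    [0,0,0],
    [0,0,0],
    [0,0,0],
    [0,0,0],
    [0,0,0],
  ],
  gripper=[0,0,0,0,0,0],
)

```text
t: 7.58
tcp_pos: [0.51, -0.0423, 0.0632]
eef_rot: [3.141, -0.608, 0.975]
wrist_force: [-3.0, -4.8, 0.3]
opening: 0.002
finger_force: 2.6
```

```bash
python3 -c "
from h import *
plan(sc(-60,0,28),rot(YAW,35),1)
def yel(im):
    h=cv2.cvtColor(im,cv2.COLOR_BGR2HSV);m=cv2.inRange(h,(18,110,120),(35,255,255));n,l,st,c=cv2.connectedComponentsWithStats(m)
    return [(c[i].round(1).tolist(),int(st[i,4])) for i in range(1,n) if st[i,4]>5 and 340<c[i][0]<390]
t=r.read_camera('top');s=r.read_camera('side')
c=yel(t['image']);print(c,np.linalg.norm(np.subtract(c[0][0],c[1][0])))
a=cv2.resize(t['image'][200:290,310:410],None,fx=3.9,fy=3.9);b=cv2.resize(s['image'][180:280,230:330],None,fx=4,fy=4)
im=np.zeros((400,790,3),np.uint8);im[:351,:390]=a;im[:,390:]=b
cv2.imwrite('pics/p5.png',im)"
```

```text
q [ 0.47  0.6  -0.05  2.22 -1.26  0.61  1.  ] scope xyz [-62.7  -2.5  63.2] F [-3.  -4.8  0.3]
twist/row [-0.07  0.15  0.11]
[-17.9, -2.5, 30.4] 
[([368.6, 244.4], 27), ([357.2, 261.9], 30)] 20.885641000457703
```

Request:
servo_tool(
  delta_pos=[
    [-1.6,0,-1.2],
    [-1.6,0,-1.2],
    [-1.6,0,-1.2],
    [-1.6,0,-1.2],
    [-1.6,0,-1.2],
    [0,0,0],
    [-1.7,0,2.5],
    [-1.7,0,2.5],
    [-1.7,0,2.5],
    [0,0,0],
  ],
  twist=[
    [0,0,0],
    [0,0,0],
    [0,0,0],
    [0,0,0],
    [0,0,0],
    [0,0,0],
    [0,0,0],
    [0,0,0],
    [0,0,0],
    [0,0,0],
  ],
  gripper=[0,0,0,0,0,0,0,0,0,0],
)

```text
t: 8.52
tcp_pos: [0.505, -0.049, 0.0541]
eef_rot: [-3.141, -0.61, 0.976]
wrist_force: [-2.3, -2.6, -0.8]
opening: 0.002
finger_force: 1.3
```

```bash
python3 -c "
from h import *
plan(sc(-60,0,28),rot(YAW,35),1)
def yel(im):
    h=cv2.cvtColor(im,cv2.COLOR_BGR2HSV);m=cv2.inRange(h,(18,110,120),(35,255,255));n,l,st,c=cv2.connectedComponentsWithStats(m)
    return [(c[i].round(1).tolist(),int(st[i,4])) for i in range(1,n) if st[i,4]>5 and 340<c[i][0]<390]
t=r.read_camera('top')
c=yel(t['image']);print(c,np.linalg.norm(np.subtract(c[0][0],c[1][0])))
for y in(25,-25):print(proj(t,sc(-73,y,77)))"
```

```text
q [ 0.49  0.62 -0.05  2.23 -1.27  0.6   1.04] scope xyz [-71.1  -2.2  54.1] F [-2.3 -2.6 -0.8]
twist/row [-0.16  0.03  0.16]
[-5.9, -2.1, 27.7] 
[([371.4, 247.3], 25), ([359.9, 264.7], 27)] 20.85689334488718
[[364.02160349 266.86938068]]
[[375.42378123 249.39767999]]
```

Request:
servo_tool(
  delta_pos=[
    [-1.6,0,-1.2],
    [-1.6,0,-1.2],
    [-1.7,0,2.5],
    [-1.6,0,-1.2],
    [-1.6,0,-1.2],
    [-1.7,0,2.5],
    [-4,0,-2.8],
    [-4,0,-2.8],
    [-4,0,-2.8],
    [0,0,0],
  ],
  twist=[
    [0,0,0],
    [0,0,0],
    [0,0,0],
    [0,0,0],
    [0,0,0],
    [0,0,0],
    [0,0,0],
    [0,0,0],
    [0,0,0],
    [0,0,0],
  ],
  gripper=[0,0,0,0,0,0,0,0,0,0],
)

```text
t: 9.4
tcp_pos: [0.4921, -0.069, 0.0489]
eef_rot: [3.142, -0.61, 0.975]
wrist_force: [0.5, -0.4, -0.1]
opening: 0.003
finger_force: 0.0
```

```bash
python3 -c "
from h import *
plan(sc(-60,0,28),rot(YAW,35),1)
def yel(im):
    h=cv2.cvtColor(im,cv2.COLOR_BGR2HSV);m=cv2.inRange(h,(18,110,120),(35,255,255));n,l,st,c=cv2.connectedComponentsWithStats(m)
    return [(c[i].round(1).tolist(),int(st[i,4])) for i in range(1,n) if st[i,4]>5 and 340<c[i][0]<390]
t=r.read_camera('top');s=r.read_camera('side')
c=yel(t['image']);print(c,np.linalg.norm(np.subtract(c[0][0],c[1][0])))
a=cv2.resize(t['image'][200:290,310:410],None,fx=3.9,fy=3.9);b=cv2.resize(s['image'][180:280,230:330],None,fx=4,fy=4)
im=np.zeros((400,790,3),np.uint8);im[:351,:390]=a;im[:,390:]=b
cv2.imwrite('pics/p6.png',im)"
```

```text
q [ 0.54  0.63 -0.04  2.23 -1.25  0.62  1.08] scope xyz [-94.9  -2.7  48.9] F [ 0.5 -0.4 -0.1]
twist/row [-0.08  0.05  0.12]
[16.6, -2.6, 37.1] 
[([372.1, 247.7], 26), ([360.6, 265.3], 26)] 21.02403386603058
```

View pics/p6.png

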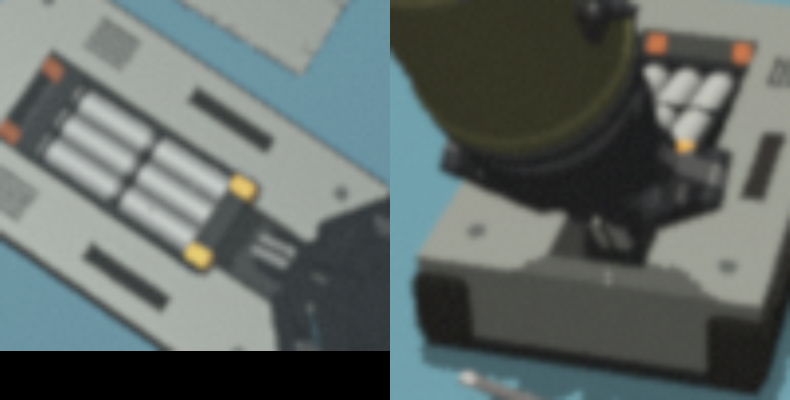

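Request:
servo_tool(
  delta_pos=[
    [-3,0,-5],
    [0,0,-15],
    [0,0,-25],
    [0,0,-25],
    [0,0,-25],
    [0,0,-20],
    [0,0,0],
  ],
  twist=[
    [0,0,0],
    [0,0,0],
    [0,0,0],
    [0,0,0],
    [0,0,0],
    [0,0,0],
    [0,0,0],
  ],
  gripper=[0,0,0,0,0,0,0],
)

```text
t: 10.08
tcp_pos: [0.4542, -0.1274, 0.1441]
eef_rot: [3.136, -0.609, 0.976]
wrist_force: [0.6, 0.1, -0.0]
opening: -0.002
finger_force: 0.0
```

Request:
servo_tool(
  delta_pos=[
    [0,0,0],
    [0,0,0],
    [0,0,0],
    [0,0,0],
    [0,0,0],
    [0,0,0],
    [0,0,0],
    [0,0,0],
  ],
  twist=[
    [0,-5,0],
    [0,-5,0],
    [0,-5,0],
    [0,-5,0],
    [0,-5,0],
    [0,-5,0],
    [0,-5,0],
    [0,0,0],
  ],
  gripper=[1,1,1,1,1,1,1,1],
)

```text
t: 10.75
tcp_pos: [0.4565, -0.119, 0.1408]
eef_rot: [-3.141, 0.003, 0.987]
wrist_force: [1.5, 0.5, -0.0]
opening: 1.0
finger_force: 0.0
```

```bash
cat >> h.py <<'E'
def pads():
    t=r.read_camera('top');s=r.read_camera('side');out=[]
    for c,(x0,x1,y0,y1) in((t,(330,400,200,300)),(s,(250,350,120,260))):
        h=cv2.cvtColor(c["image"],cv2.COLOR_BGR2HSV);m=cv2.inRange(h,(18,110,120),(35,255,255));n,l,st,ce=cv2.connectedComponentsWithStats(m)
        out.append([ce[i] for i in range(1,n) if st[i,4]>5 and x0<ce[i][0]<x1 and y0<ce[i][1]<y1])
    return t,s,out
E
python3 -c "
from h import *
t,s,o=pads();print(np.round(o[0],1).tolist(),np.round(o[1],1).tolist())
for z in(65,75,77):print(z,[inscope(p).round(1).tolist() for p in plane(t,o[0],z/1000)],[inscope(p).round(1).tolist() for p in plane(s,o[1],z/1000)] if o[1] else '')
plan(sc(-45,0,120),rot(YAW,0),4)
"
```

```text
[[372.0, 247.7], [360.6, 265.3]] [[276.7, 217.6], [301.8, 220.8]]
65 [[-64.6, -25.6, 65.0], [-64.8, 25.6, 65.0]] [[-58.5, 28.6, 65.0], [-58.4, -22.0, 65.0]]
75 [[-64.2, -24.2, 75.0], [-64.4, 26.4, 75.0]] [[-72.6, 23.9, 75.0], [-72.5, -25.5, 75.0]]
77 [[-64.1, -23.9, 77.0], [-64.3, 26.6, 77.0]] [[-75.4, 22.9, 77.0], [-75.3, -26.2, 77.0]]
q [-0.1   0.41  0.44  2.03 -0.25  0.76 -0.1 ] scope xyz [-160.1   -1.7  140.8] F [-0.2  0.4  0.3]
twist/row [-0.02 -0.02  0.13]
[28.8, -0.2, 5.2] [28.8, -0.2, 5.2] [28.8, -0.3, 5.2] [28.8, -0.4, 5.2]
```

Request:
servo_tool(
  delta_pos=[
    [28,-0.7,7],
    [28,-0.7,7],
    [28,-0.7,7],
    [28,-0.7,7],
    [0,0,12],
    [0,0,15],
    [0,0,15],
    [0,0,8],
    [0,0,0],
  ],
  twist=[
    [0,0,0.1],
    [0,0,0.1],
    [0,0,0.1],
    [0,0,0.1],
    [0,0,0],
    [0,0,0],
    [0,0,0],
    [0,0,0],
    [0,0,0],
  ],
  gripper=[1,1,1,1,1,1,1,1,1],
)

```text
t: 11.6
tcp_pos: [0.5132, -0.0318, 0.0619]
eef_rot: [-3.138, 0.001, 0.966]
wrist_force: [-0.1, 0.5, 0.1]
opening: 1.0
finger_force: 0.0
```

```bash
python3 -c "
from h import *
plan(sc(-48,1,54),rot(YAW,0),2)
t,s,o=pads()
a=cv2.resize(t['image'][200:290,310:410],None,fx=3.9,fy=3.9);b=cv2.resize(s['image'][160:260,230:330],None,fx=4,fy=4)
im=np.zeros((400,790,3),np.uint8);im[:351,:390]=a;im[:,390:]=b
cv2.imwrite('pics/p7.png',im)"
```

```text
q [-0.23  0.58  0.37  2.   -0.34  0.62 -0.24] scope xyz [-52.2   0.8  61.9] F [-0.1  0.5  0.1]
twist/row [-0.09  0.02 -0.18]
[2.1, -0.1, 3.9] [2.1, -0.1, 3.9]
```

View pics/p7.png

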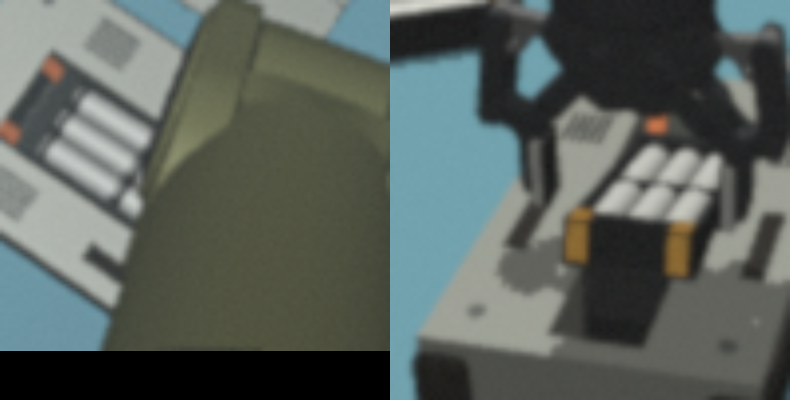

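Request:
servo_tool(
  delta_pos=[
    [2,0,5],
    [2,0,5],
    [0,0,0],
    [0,0,0],
    [0,0,0],
    [0,0,0],
    [0,0,0],
  ],
  twist=[
    [0,0,0],
    [0,0,0],
    [0,0,0],
    [0,0,0],
    [0,0,0],
    [0,0,0],
    [0,0,0],
  ],
  gripper=[1,1,0,0,0,0,0],
  newtons=80,
)

```text
t: 12.28
tcp_pos: [0.5177, -0.0267, 0.054]
eef_rot: [3.141, -0.001, 0.97]
wrist_force: [-0.0, 0.3, 5.2]
opening: 0.722
finger_force: 86.2
```

```bash
python3 -c "
from h import *
plan(sc(-48,1,54),rot(YAW,0),2);print(r.observe()['opening'],r.observe()['finger_force'])"
```

```text
q [-0.23  0.59  0.36  2.   -0.35  0.61 -0.24] scope xyz [-45.5   0.   54. ] F [-0.   0.3  5.2]
twist/row [ 0.02 -0.02 -0.07]
[-1.3, -0.5, 0.0] [-1.3, -0.5, 0.0] 
0.7224968580393397 86.17756605148315
```

Request:
servo_tool(
  delta_pos=[
    [0,0,-5],
    [0,0,-8],
    [0,0,-10],
    [0,0,-12],
    [0,0,-12],
    [0,0,-12],
    [0,0,-12],
    [0,0,-12],
    [0,0,-12],
    [0,0,0],
  ],
  twist=[
    [0,0,0],
    [0,0,0],
    [0,0,0],
    [0,0,0],
    [0,0,0],
    [0,0,0],
    [0,0,0],
    [0,0,0],
    [0,0,0],
    [0,0,0],
  ],
  gripper=[0,0,0,0,0,0,0,0,0,0],
)

```text
t: 13.12
tcp_pos: [0.5182, -0.0272, 0.1511]
eef_rot: [3.139, -0.002, 0.969]
wrist_force: [0.6, 0.1, -3.2]
opening: 0.724
finger_force: 87.6
```

```bash
python3 -c "
from h import *
plan(sc(-48,1,54),rot(YAW,0),2);print(r.observe()['opening'],r.observe()['finger_force'])
t,s,o=pads()
a=cv2.resize(t['image'][200:290,310:410],None,fx=3.9,fy=3.9);b=cv2.resize(s['image'][80:280,190:390],None,fx=2,fy=2)
im=np.zeros((400,790,3),np.uint8);im[:351,:390]=a;im[:,390:]=b
cv2.imwrite('pics/p8.png',im)"
```

```text
q [-0.3   0.46  0.45  1.9  -0.26  0.84 -0.32] scope xyz [-45.6  -0.7 151.1] F [ 0.6  0.1 -3.2]
twist/row [ 0.09 -0.06 -0.09]
[-1.3, -1.0, 48.6] [-1.3, -0.9, 48.6] 
0.7243133388688482 87.61441469192505
```

View pics/p8.png

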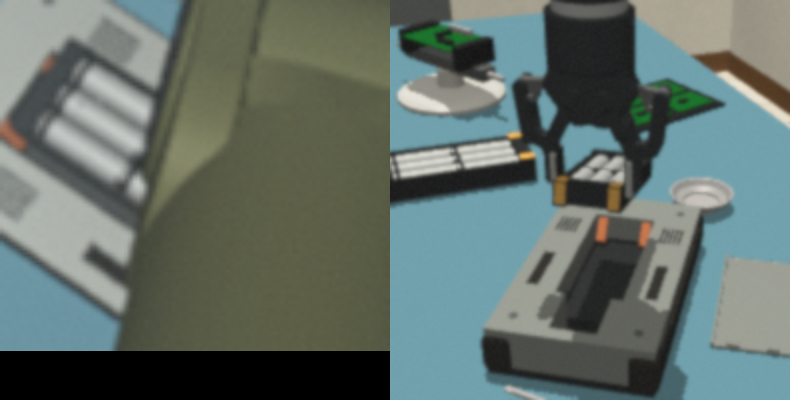

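Request:
servo_tool(
  delta_pos=[
    [0,0,0],
    [0,0,0],
    [0,0,0],
    [0,0,0],
    [0,0,0],
    [0,0,0],
    [0,0,0],
    [0,0,0],
    [0,0,0],
    [0,0,0],
  ],
  twist=[
    [0,0,4],
    [0,0,6],
    [0,0,6],
    [0,0,6],
    [0,0,6],
    [0,0,6],
    [0,0,6],
    [0,0,6],
    [0,0,6],
    [0,0,6],
  ],
  gripper=[0,0,0,0,0,0,0,0,0,0],
)

```text
t: 14.05
tcp_pos: [0.5165, -0.0266, 0.1476]
eef_rot: [3.141, 0.002, -0.048]
wrist_force: [0.7, -0.3, -3.7]
opening: 0.725
finger_force: 87.5
```

```bash
python3 -c "
from h import *
plan(sc(48,1,120),rot(YAW-180,0),20);print(r.observe()['opening'])"
```

```text
q [-0.48  0.53  0.74  1.91 -0.46  0.88 -1.13] scope xyz [-46.1   1.  147.6] F [ 0.7 -0.3 -3.7]
twist/row [0.01 0.   6.08]
[2.5, -4.0, 1.4] [2.0, -4.2, 1.4] [1.6, -4.4, 1.4] [1.1, -4.6, 1.4] [0.6, -4.7, 1.4] [0.1, -4.7, 1.4] [-0.4, -4.7, 1.4] [-0.9, -4.6, 1.4] [-1.4, -4.5, 1.4] [-1.8, -4.3, 1.4] [-2.3, -4.1, 1.4] [-2.7, -3.8, 1.4] [-3.1, -3.5, 1.4] [-3.5, -3.2, 1.4] [-3.8, -2.8, 1.4] [-4.1, -2.4, 1.4] [-4.3, -1.9, 1.4] [-4.5, -1.5, 1.4] [-4.6, -1.0, 1.4] [-4.7, -0.5, 1.4] 
0.7246955777949654
```

Request:
servo_tool(
  delta_pos=[
    [0,0,0],
    [0,0,0],
    [0,0,0],
    [0,0,0],
    [0,0,0],
    [0,0,0],
    [0,0,0],
    [0,0,0],
    [0,0,0],
    [0,0,0],
  ],
  twist=[
    [0,0,-4],
    [0,0,-6.5],
    [0,0,-6.5],
    [0,0,-6.5],
    [0,0,-6.5],
    [0,0,-6.5],
    [0,0,-6.5],
    [0,0,-6.5],
    [0,0,-6.5],
    [0,0,-6.5],
  ],
  gripper=[0,0,0,0,0,0,0,0,0,0],
)

```text
t: 14.88
tcp_pos: [0.5165, -0.0267, 0.1476]
eef_rot: [-3.14, 0.001, 1.054]
wrist_force: [-0.1, 0.5, -2.4]
opening: 0.722
finger_force: 87.7
```

Request:
servo_tool(
  delta_pos=[
    [0,0,0],
    [0,0,0],
    [0,0,0],
    [0,0,0],
    [0,0,0],
    [0,0,0],
    [0,0,0],
    [0,0,0],
    [0,0,0],
    [0,0,0],
  ],
  twist=[
    [0,0,-6.5],
    [0,0,-6.5],
    [0,0,-6.5],
    [0,0,-6.5],
    [0,0,-6.5],
    [0,0,-6.5],
    [0,0,-6.5],
    [0,0,-6.5],
    [0,0,-6.5],
    [0,0,-6.5],
  ],
  gripper=[0,0,0,0,0,0,0,0,0,0],
)

```text
t: 15.72
tcp_pos: [0.5166, -0.0269, 0.1476]
eef_rot: [-3.14, -0.001, 2.188]
wrist_force: [1.1, -0.9, -3.3]
opening: 0.725
finger_force: 87.7
```

```bash
python3 -c "
from h import *
plan(sc(48,1,120),rot(YAW-180,0),18);print(r.observe()['opening'])"
```

```text
q [-0.06  0.43  0.1   1.9  -0.06  0.81  0.68] scope xyz [-46.3   0.8 147.6] F [ 1.1 -0.9 -3.3]
twist/row [ 0.   -0.01 -6.13]
[1.8, 4.9, 1.5] [1.3, 5.1, 1.5] [0.7, 5.2, 1.5] [0.2, 5.2, 1.5] [-0.4, 5.2, 1.5] [-0.9, 5.2, 1.5] [-1.5, 5.0, 1.5] [-2.0, 4.8, 1.5] [-2.5, 4.6, 1.5] [-3.0, 4.3, 1.5] [-3.4, 4.0, 1.5] [-3.8, 3.6, 1.5] [-4.2, 3.1, 1.5] [-4.5, 2.7, 1.5] [-4.8, 2.2, 1.5] [-5.0, 1.7, 1.5] [-5.1, 1.1, 1.5] [-5.2, 0.6, 1.5] 
0.7254280844898457
```

Request:
servo_tool(
  delta_pos=[
    [1.8,5,0],
    [1.3,5,0],
    [0.7,5.2,0],
    [0.2,5.2,0],
    [-0.4,5.2,0],
    [-0.9,5.2,0],
    [-1.5,5,0],
    [-2,4.8,0],
    [-2.5,4.6,0],
    [-3,4.3,0],
  ],
  twist=[
    [0,0,-6.1],
    [0,0,-6.1],
    [0,0,-6.1],
    [0,0,-6.1],
    [0,0,-6.1],
    [0,0,-6.1],
    [0,0,-6.1],
    [0,0,-6.1],
    [0,0,-6.1],
    [0,0,-6.1],
  ],
  gripper=[0,0,0,0,0,0,0,0,0,0],
)

```text
t: 16.55
tcp_pos: [0.5466, 0.0163, 0.1476]
eef_rot: [3.141, -0.002, -3.031]
wrist_force: [0.7, 0.3, -3.3]
opening: 0.727
finger_force: 87.7
```

Request:
servo_tool(
  delta_pos=[
    [-3.4,4,0],
    [-3.8,3.6,0],
    [-4.2,3.1,0],
    [-4.5,2.7,0],
    [-4.8,2.2,0],
    [-5,1.7,0],
    [-5.1,1.1,0],
    [-5.2,0.6,0],
    [-6,0,0],
    [-6,0,0],
  ],
  twist=[
    [0,0,-6.1],
    [0,0,-6.1],
    [0,0,-6.1],
    [0,0,-6.1],
    [0,0,-6.1],
    [0,0,-6.1],
    [0,0,-6.1],
    [0,0,-6.5],
    [0,0,0],
    [0,0,0],
  ],
  gripper=[0,0,0,0,0,0,0,0,0,0],
)

```text
t: 17.38
tcp_pos: [0.5776, 0.0605, 0.1476]
eef_rot: [3.14, -0.001, -2.181]
wrist_force: [0.4, -0.0, -2.7]
opening: 0.722
finger_force: 87.7
```

```bash
python3 -c "
from h import *
plan(sc(60,1,150),rot(YAW-180,0),2);print(r.observe()['opening'])
t,s,o=pads();print(o)
cv2.imwrite('pics/t9.png',t['image']);cv2.imwrite('pics/s9.png',s['image'])
for n,c in(('t',t),('s',s)):
    h=cv2.cvtColor(c['image'],cv2.COLOR_BGR2HSV);m=cv2.inRange(h,(14,110,90),(35,255,255));k,l,st,ce=cv2.connectedComponentsWithStats(m);print(n,[(ce[i].round(1).tolist(),st[i].tolist()) for i in range(1,k) if st[i,4]>4])
    print(proj(c,sc(85,25,165)),proj(c,sc(85,-25,165)),proj(c,sc(-57,32,140)),proj(c,sc(-57,-32,140)))
"
```

```text
q [ 0.13  0.54 -0.43  1.73  0.27  0.93  2.12] scope xyz [ 60.3  -0.4 147.6] F [ 0.4 -0.  -2.7]
twist/row [ 0.04 -0.02 -0.34]
[0.2, 0.7, -1.2] [0.1, 0.7, -1.2] 
0.7215030119606897
[[], [array([295.18518519, 140.07407407]), array([317.4, 142.7]), array([251.93333333, 147.6       ]), array([257.68, 157.44])]]
t [([445.7, 175.1], [444, 174, 4, 3, 9]), ([433.4, 181.9], [432, 181, 4, 3, 11]), ([194.0, 244.8], [192, 242, 5, 7, 30]), ([222.4, 245.2], [220, 242, 6, 7, 31]), ([591.2, 259.6], [579, 248, 25, 24, 359])]
[[307.4934817  224.42537662]] [[320.31949868 205.93202627]] [[358.94916914 264.26701597]] [[374.59212859 240.41510695]]
s [([353.7, 107.0], [350, 106, 9, 3, 11]), ([354.6, 113.0], [349, 111, 12, 5, 25]), ([295.2, 140.4], [292, 138, 7, 6, 33]), ([317.3, 142.7], [315, 140, 5, 6, 21]), ([251.9, 147.8], [249, 147, 7, 3, 18]), ([257.8, 157.5], [254, 156, 8, 4, 28]), ([428.8, 273.6], [426, 272, 6, 4, 20]), ([448.8, 283.0], [446, 281, 7, 5, 25])]
[[296.0037638  141.76608792]] [[319.07680944 144.01534767]] [[273.42159906 183.48074557]] [[306.98447114 187.37467342]]
```

Request:
servo_tool(
  delta_pos=[
    [0,0.4,12],
    [0,0.3,15],
    [0,0,15],
    [0,0,15],
    [0,0,12],
    [0,0,8],
    [0,0,0],
    [0,0,0],
  ],
  twist=[
    [0,0,-0.3],
    [0,0,-0.3],
    [0,0,0],
    [0,0,0],
    [0,0,0],
    [0,0,0],
    [0,0,0],
    [0,0,0],
  ],
  gripper=[0,0,0,0,0,0,0,0],
)

```text
t: 18.15
tcp_pos: [0.5771, 0.0609, 0.0714]
eef_rot: [3.141, -0.001, -2.168]
wrist_force: [0.1, 0.7, -2.6]
opening: 0.724
finger_force: 87.7
```

```bash
python3 -c "
from h import *
plan(sc(60,0.3,62),rot(YAW-180,0),2);print(r.observe()['moment'].round(2),np.degrees(r.observe()['eef_rot'][2]))
c=r.read_camera('side')
h=cv2.cvtColor(c['image'],cv2.COLOR_BGR2HSV);m=cv2.inRange(h,(14,110,90),(35,255,255));k,l,st,ce=cv2.connectedComponentsWithStats(m);print([(ce[i].round(1).tolist(),st[i].tolist()) for i in range(1,k) if st[i,4]>4])
g=c['image'].mean(2)
for x in range(-90,-40,4):
  print(x,[int(g[int(v+.5),int(u+.5)]) for u,v in proj(c,np.array([sc(x,y,48) for y in range(-44,45,4)]))])
"
```

```text
q [ 0.1   0.63 -0.4   1.82  0.33  0.76  2.08] scope xyz [60.3  0.2 71.4] F [ 0.1  0.7 -2.6]
twist/row [ 0.01 -0.02  0.04]
[0.2, 0.0, 4.7] [0.2, 0.0, 4.7] 
[ 0.17 -0.04 -0.01] -124.21046630111277
[([355.6, 106.9], [353, 106, 6, 3, 7]), ([354.4, 113.0], [349, 112, 12, 4, 26]), ([251.9, 147.8], [249, 147, 7, 3, 18]), ([257.8, 157.5], [254, 156, 8, 4, 28]), ([295.1, 173.2], [292, 171, 7, 6, 30]), ([316.6, 175.9], [315, 174, 4, 5, 17]), ([428.8, 273.6], [426, 272, 6, 4, 20]), ([448.8, 283.0], [446, 281, 7, 5, 25])]
-90 [94, 92, 92, 94, 91, 93, 69, 34, 34, 35, 34, 35, 35, 36, 34, 35, 55, 62, 124, 152, 152, 152, 152]
-86 [91, 94, 95, 94, 92, 91, 60, 36, 33, 34, 37, 35, 35, 34, 37, 35, 54, 71, 137, 152, 151, 151, 152]
-82 [93, 92, 94, 94, 94, 92, 74, 40, 34, 36, 33, 35, 35, 36, 35, 34, 48, 63, 123, 153, 153, 152, 151]
-78 [92, 94, 94, 92, 93, 92, 63, 33, 33, 37, 37, 33, 35, 37, 34, 35, 43, 70, 146, 152, 151, 152, 151]
-74 [95, 94, 93, 94, 93, 93, 62, 35, 34, 35, 36, 36, 35, 35, 36, 35, 43, 59, 139, 152, 152, 151, 152]
-70 [93, 93, 93, 93, 94, 93, 55, 35, 37, 37, 34, 38, 34, 37, 35, 36, 36, 48, 122, 151, 152, 152, 152]
-66 [92, 94, 93, 91, 90, 86, 71, 38, 34, 36, 36, 36, 33, 34, 35, 36, 32, 53, 131, 146, 145, 151, 152]
-62 [93, 93, 92, 81, 54, 60, 52, 37, 35, 35, 35, 35, 34, 35, 36, 35, 29, 33, 87, 76, 105, 148, 151]
-58 [94, 93, 93, 85, 33, 33, 41, 33, 32, 35, 36, 35, 34, 34, 35, 29, 27, 28, 62, 57, 104, 138, 152]
-54 [94, 94, 91, 60, 30, 28, 31, 29, 28, 35, 33, 31, 32, 32, 32, 26, 25, 29, 28, 44, 84, 144, 151]
-50 [92, 92, 94, 82, 29, 28, 28, 26, 29, 30, 31, 29, 25, 29, 25, 26, 22, 29, 27, 32, 65, 137, 151]
-46 [91, 94, 92, 73, 27, 26, 29, 26, 25, 26, 23, 26, 28, 27, 25, 24, 25, 25, 26, 30, 80, 150, 151]
-42 [94, 92, 93, 83, 33, 27, 27, 27, 27, 24, 28, 29, 28, 29, 25, 26, 28, 30, 28, 26, 51, 143, 153]
```

Request:
servo_tool(
  delta_pos=[
    [0,0,4],
    [0,0,4],
    [0,0,3],
    [0,0,0],
    [0,0,0],
  ],
  twist=[
    [0,0,0],
    [0,0,0],
    [0,0,0],
    [0,0,0],
    [0,0,0],
  ],
  gripper=[0,0,0,0,0],
)

```text
t: 18.62
tcp_pos: [0.5771, 0.0609, 0.0604]
eef_rot: [3.141, -0.0, -2.167]
wrist_force: [-0.0, 1.2, -2.6]
opening: 0.729
finger_force: 87.8
```

```bash
python3 -c "
from h import *
plan(sc(60,0.3,62),rot(YAW-180,0),2);print(r.observe()['moment'].round(2))"
```

```text
q [ 0.1   0.64 -0.39  1.83  0.34  0.74  2.07] scope xyz [60.3  0.2 60.4] F [-0.   1.2 -2.6]
twist/row [ 0.01 -0.01  0.07]
[0.2, 0.0, -0.8] [0.2, 0.0, -0.8] 
[ 0.11 -0.05 -0.04]
```

Request:
servo_tool(
  delta_pos=[
    [0,0,2],
    [0,0,2],
    [0,0,0],
    [0,0,0],
  ],
  twist=[
    [0,0,0],
    [0,0,0],
    [0,0,0],
    [0,0,0],
  ],
  gripper=[0,0,0,0],
)

```text
t: 18.95
tcp_pos: [0.5772, 0.0609, 0.0564]
eef_rot: [3.141, -0.0, -2.167]
wrist_force: [0.2, 0.7, -3.6]
opening: 0.725
finger_force: 87.8
```

```bash
python3 -c "
from h import *
plan(sc(60,0.3,62),rot(YAW-180,0),2);print(r.observe()['moment'].round(2))"
```

```text
q [ 0.1   0.65 -0.39  1.83  0.35  0.73  2.07] scope xyz [60.4  0.2 56.4] F [ 0.2  0.7 -3.6]
twist/row [ 0.01 -0.01  0.07]
[0.2, 0.1, -2.8] [0.2, 0.1, -2.8] 
[ 0.11 -0.07 -0.03]
```

Request:
servo_tool(
  delta_pos=[
    [0,0,0.7],
    [0,0,0],
    [0,0,0],
    [0,0,0],
  ],
  twist=[
    [0,-0.4,0],
    [0,-0.5,0],
    [0,0,0],
    [0,0,0],
  ],
  gripper=[0,0,0,0],
)

```text
t: 19.28
tcp_pos: [0.5773, 0.0605, 0.056]
eef_rot: [-3.141, 0.016, -2.167]
wrist_force: [-0.5, 0.1, -2.1]
opening: 0.724
finger_force: 88.0
```

```bash
python3 -c "
from h import *
plan(sc(60,0.3,62),rot(YAW-180,0),2);print(r.observe()['moment'].round(2))"
```

```text
q [ 0.11  0.65 -0.39  1.84  0.34  0.71  2.07] scope xyz [60.2 -0.1 56. ] F [-0.5  0.1 -2.1]
twist/row [-0.01  0.45  0.06]
[0.0, 0.2, -3.0] [0.1, 0.2, -3.0] 
[-0.06 -0.04  0.02]
```

Request:
servo_tool(
  delta_pos=[
    [2,0,0],
    [2,0,0],
    [2,0,0],
    [0,0,0],
    [0,0,0],
  ],
  twist=[
    [0,0,0],
    [0,0,0],
    [0,0,0],
    [0,0,0],
    [0,0,0],
  ],
  gripper=[0,0,0,0,0],
)

```text
t: 19.7
tcp_pos: [0.5737, 0.0555, 0.0557]
eef_rot: [3.142, 0.015, -2.167]
wrist_force: [-0.7, -0.8, -1.4]
opening: 0.727
finger_force: 88.0
```

```bash
cat >> h.py <<'E'
def st():
    o=r.observe();print("scope",inscope(o["tcp_pos"]).round(1),"Fscope",(inscope(np.r_[o["wrist_force"][:2]/1000+S0,0]))[:2].round(1),o["wrist_force"][2].round(1),"M",(inscope(np.r_[o["moment"][:2]/1000+S0,0]))[:2].round(2),"pitch",np.degrees(o["eef_rot"]).round(1),"op",round(o["opening"],3))
E
python3 -c "
from h import *
st()"
```

```text
scope [53.9  0.  55.7] Fscope [-1.   0.2] -1.4 M [-0.06  0.19] pitch [ 180.     0.9 -124.2] op 0.727
```

Request:
servo_tool(
  delta_pos=[
    [1.5,0,0],
    [1.5,0,0],
    [1,0,0],
    [0,0,0],
    [0,0,0],
  ],
  twist=[
    [0,0,0],
    [0,0,0],
    [0,0,0],
    [0,0,0],
    [0,0,0],
  ],
  gripper=[0,0,0,0,0],
)

```text
t: 20.12
tcp_pos: [0.5715, 0.0524, 0.0556]
eef_rot: [-3.142, 0.015, -2.167]
wrist_force: [0.4, 0.9, -1.0]
opening: 0.723
finger_force: 87.9
```

```bash
python3 -c "
from h import *
st()"
```

```text
scope [50.2  0.  55.6] Fscope [1.  0.1] -1.0 M [-0.06  0.17] pitch [-180.     0.9 -124.2] op 0.723
```

Request:
servo_tool(
  delta_pos=[
    [1,0,0],
    [1,0,0],
    [1,0,0],
    [0,0,0],
    [0,0,0],
  ],
  twist=[
    [0,0,0],
    [0,0,0],
    [0,0,0],
    [0,0,0],
    [0,0,0],
  ],
  gripper=[0,0,0,0,0],
)

```text
t: 20.53
tcp_pos: [0.5701, 0.0503, 0.0557]
eef_rot: [-3.141, 0.016, -2.167]
wrist_force: [0.6, 1.5, -1.3]
opening: 0.724
finger_force: 88.0
```

```bash
python3 -c "
from h import *
st()"
```

```text
scope [47.6  0.1 55.7] Fscope [1.6 0.3] -1.3 M [-0.05 -0.17] pitch [-180.     0.9 -124.2] op 0.724
```

Request:
servo_tool(
  delta_pos=[
    [1,0,0],
    [1,0,0],
    [0,0,0],
    [0,0,0],
  ],
  twist=[
    [0,0,0],
    [0,0,0],
    [0,0,0],
    [0,0,0],
  ],
  gripper=[0,0,0,0],
)

```text
t: 20.87
tcp_pos: [0.5699, 0.0501, 0.0561]
eef_rot: [-3.141, 0.019, -2.166]
wrist_force: [2.3, 5.3, -0.6]
opening: 0.724
finger_force: 88.1
```

```bash
python3 -c "
from h import *
st()"
```

```text
scope [47.4  0.1 56.1] Fscope [5.7 1.1] -0.6 M [ 0.16 -0.97] pitch [-180.     1.1 -124.1] op 0.724
```

Request:
servo_tool(
  delta_pos=[
    [-1.5,0,0.8],
    [0,0,0.7],
    [0,0,0],
    [0,0,0],
    [0,0,0],
    [0,0,0],
    [0,0,0],
    [0,0,0],
  ],
  twist=[
    [0,0.5,0],
    [0,0.5,0],
    [0,0,0],
    [0,0,0],
    [0,0,0],
    [0,0,0],
    [0,0,0],
    [0,0,0],
  ],
  gripper=[0,0,0,0.8,1,1,1,1],
)

```text
t: 21.53
tcp_pos: [0.5695, 0.0493, 0.0541]
eef_rot: [3.141, -0.002, -2.167]
wrist_force: [0.1, -0.3, -1.0]
opening: 0.999
finger_force: 0.0
```

Request:
servo_tool(
  delta_pos=[
    [0,0,-10],
    [0,0,-20],
    [0,0,-20],
    [-10,0,-10],
    [-13,0,0],
    [0,0,0],
  ],
  twist=[
    [0,0,0],
    [0,0,0],
    [0,0,0],
    [0,0,0],
    [0,0,0],
    [0,0,0],
  ],
  gripper=[1,1,1,0,0,0],
)

```text
t: 22.03
tcp_pos: [0.5844, 0.0718, 0.1152]
eef_rot: [-3.14, 0.002, -2.165]
wrist_force: [0.2, -0.4, -0.4]
opening: 0.604
finger_force: 0.0
```

```bash
python3 -c "
from h import *
st()
for n in('top','side'):
    c=r.read_camera(n)
    h=cv2.cvtColor(c['image'],cv2.COLOR_BGR2HSV);m=cv2.inRange(h,(14,110,90),(35,255,255));k,l,q,ce=cv2.connectedComponentsWithStats(m);L=[ce[i] for i in range(1,k) if q[i,4]>4 and 285<ce[i][0]<345 and 150<ce[i][1]<250];print(n,np.round(L,1).tolist())
    if L:
      for z in(47,55,62):print(z,[inscope(p).round(1).tolist() for p in plane(c,L,z/1000)])
"
```

```text
scope [ 73.5   0.4 115.2] Fscope [-0.3 -0.4] -0.4 M [-0.03  0.  ] pitch [-1.799e+02  1.000e-01 -1.240e+02] op 0.604
top []
side [[294.6, 190.2], [316.6, 192.9]]
47 [[82.5, 29.7, 47.0], [81.9, -21.7, 47.0]]
55 [[69.2, 26.0, 55.0], [68.6, -24.4, 55.0]]
62 [[57.5, 22.9, 62.0], [57.0, -26.8, 62.0]]
```

Request:
servo_tool(
  delta_pos=[
    [6,0,10],
    [5,0,15],
    [0,0,15],
    [0,0,10],
    [0,0,0],
    [0,0,0],
  ],
  twist=[
    [0,0,0],
    [0,0,0],
    [0,0,0],
    [0,0,0],
    [0,0,0],
    [0,0,0],
  ],
  gripper=[0,0,0,0,0,0],
)

```text
t: 22.63
tcp_pos: [0.5758, 0.0596, 0.0633]
eef_rot: [3.14, -0.003, -2.167]
wrist_force: [0.5, -0.8, 0.3]
opening: 0.002
finger_force: 0.0
```

```bash
python3 -c "
from h import *
st()"
```

```text
scope [58.5  0.6 63.3] Fscope [-0.4 -0.9] 0.3 M [ 0.04 -0.  ] pitch [ 179.9   -0.2 -124.1] op 0.002
```

Request:
servo_tool(
  delta_pos=[
    [-4,0,0],
    [0,0,3],
    [0,0,3],
    [0,0,3],
    [0,0,2],
    [0,0,0],
    [0,0,0],
  ],
  twist=[
    [0,0,0],
    [0,0,0],
    [0,0,0],
    [0,0,0],
    [0,0,0],
    [0,0,0],
    [0,0,0],
  ],
  gripper=[0,0,0,0,0,0,0],
)

```text
t: 23.22
tcp_pos: [0.5784, 0.0628, 0.0529]
eef_rot: [3.141, -0.002, -2.167]
wrist_force: [0.5, 0.2, 0.2]
opening: -0.003
finger_force: 0.0
```

```bash
python3 -c "
from h import *
st()"
```

```text
scope [62.7  0.2 52.9] Fscope [ 0.5 -0.4] 0.2 M [-0.02 -0.  ] pitch [ 1.800e+02 -1.000e-01 -1.242e+02] op -0.003
```

Request:
servo_tool(
  delta_pos=[
    [0,0,2],
    [0,0,2],
    [0,0,1],
    [0,0,0],
    [0,0,0],
  ],
  twist=[
    [0,0,0],
    [0,0,0],
    [0,0,0],
    [0,0,0],
    [0,0,0],
  ],
  gripper=[0,0,0,0,0],
)

```text
t: 23.63
tcp_pos: [0.5786, 0.063, 0.0479]
eef_rot: [3.141, -0.002, -2.167]
wrist_force: [-0.2, 0.0, 0.4]
opening: 0.0
finger_force: 0.0
```

```bash
python3 -c "
from h import *
st()"
```

```text
scope [62.9  0.2 47.9] Fscope [-0.1  0.2] 0.4 M [0.07 0.01] pitch [ 1.800e+02 -1.000e-01 -1.242e+02] op 0.0
```

Request:
servo_tool(
  delta_pos=[
    [0,0,1],
    [0,0,1],
    [0,0,2],
    [0,0,2],
    [0,0,0],
    [0,0,0],
  ],
  twist=[
    [0,0,0],
    [0,0,0],
    [0,0,0],
    [0,0,0],
    [0,0,0],
    [0,0,0],
  ],
  gripper=[0,0,0,0,0,0],
)

```text
t: 24.13
tcp_pos: [0.579, 0.063, 0.0469]
eef_rot: [-3.138, -0.001, -2.167]
wrist_force: [-13.9, -2.7, 44.4]
opening: 0.004
finger_force: 22.8
```

```bash
python3 -c "
from h import *
st()
c=r.read_camera('side')
h=cv2.cvtColor(c['image'],cv2.COLOR_BGR2HSV);m=cv2.inRange(h,(14,110,90),(35,255,255));k,l,q,ce=cv2.connectedComponentsWithStats(m);L=[ce[i] for i in range(1,k) if q[i,4]>4 and 285<ce[i][0]<345 and 150<ce[i][1]<250];print(np.round(L,1).tolist())
"
```

```text
scope [63.2 -0.1 46.9] Fscope [-10.    9.9] 44.4 M [2.13 2.24] pitch [-1.798e+02 -1.000e-01 -1.242e+02] op 0.004
[[294.9, 193.2], [316.5, 196.0]]
```

Request:
servo_tool(
  delta_pos=[
    [0,0,-5],
    [0,0,-15],
    [0,0,-30],
    [0,0,-40],
    [0,0,-40],
    [40,0,-20],
    [40,0,0],
    [40,0,0],
    [40,0,0],
    [40,0,0],
  ],
  twist=[
    [0,0,0],
    [0,0,0],
    [0,0,0],
    [0,0,0],
    [0,0,0],
    [0,0,0],
    [0,0,0],
    [0,0,0],
    [0,0,0],
    [0,0,0],
  ],
  gripper=[0,0,0,0,0,0,0,0,0,0],
)

```text
t: 25.02
tcp_pos: [0.4668, -0.1013, 0.1913]
eef_rot: [-3.141, -0.002, -2.167]
wrist_force: [0.1, -2.0, -0.4]
opening: -0.001
finger_force: 0.0
```

Request:
servo_tool(
  delta_pos=[
    [0,40,-10],
    [0,40,-10],
    [0,40,0],
    [0,40,0],
    [0,40,0],
    [0,40,0],
    [0,40,0],
    [0,0,0],
  ],
  twist=[
    [0,0,0],
    [0,0,0],
    [0,0,0],
    [0,0,0],
    [0,0,0],
    [0,0,0],
    [0,0,0],
    [0,0,0],
  ],
  gripper=[0,0,0,0,0,0,0,0],
)

```text
t: 25.68
tcp_pos: [0.2303, 0.0588, 0.2105]
eef_rot: [3.141, -0.006, -2.163]
wrist_force: [-1.0, -0.5, -0.5]
opening: 0.003
finger_force: 0.0
```

```bash
python3 -c "
from h import *
st()
for n in('top','side'):
    c=r.read_camera(n);cv2.imwrite('pics/end_'+n+'.png',c['image'])
    h=cv2.cvtColor(c['image'],cv2.COLOR_BGR2HSV);m=cv2.inRange(h,(14,110,90),(35,255,255));k,l,q,ce=cv2.connectedComponentsWithStats(m);L=[ce[i] for i in range(1,k) if q[i,4]>4 and 285<ce[i][0]<385 and 150<ce[i][1]<270];print(n,np.round(L,1).tolist(),[q[i,4] for i in range(1,k)])
    if L:
      for z in(47,55):print(z,[inscope(p).round(1).tolist() for p in plane(c,L,z/1000)])
    g=c['image'].mean(2)
    for y in(-28.5,-22,0,22,28.5):print(y,[int(cv2.getRectSubPix(g.astype(np.float32),(1,1),tuple(map(float,proj(c,sc(x,y,47))[0])))[0,0]) for x in range(-90,92,4)])
"
```

```text
scope [-136.8  285.6  210.5] Fscope [-1.   0.5] -0.5 M [-0.01  0.04] pitch [ 180.    -0.3 -124. ] op 0.003
top [[327.3, 219.0], [315.9, 235.7]] [np.int32(9), np.int32(11), np.int32(21), np.int32(21), np.int32(30), np.int32(31), np.int32(354)]
47 [[66.3, -25.4, 47.0], [66.4, 25.2, 47.0]]
55 [[65.6, -24.3, 55.0], [65.7, 25.9, 55.0]]
-28.5 [158, 158, 158, 159, 139, 86, 77, 75, 73, 72, 75, 76, 76, 75, 76, 76, 76, 77, 74, 75, 72, 74, 76, 74, 72, 76, 78, 75, 77, 74, 74, 76, 78, 76, 78, 79, 74, 118, 160, 160, 153, 106, 85, 90, 131, 164]
-22 [111, 109, 110, 109, 98, 78, 80, 83, 99, 90, 139, 157, 157, 157, 157, 157, 157, 157, 156, 158, 158, 156, 131, 95, 117, 158, 157, 157, 159, 158, 159, 158, 159, 159, 159, 159, 152, 139, 161, 161, 154, 122, 109, 101, 135, 163]
0 [79, 80, 80, 66, 67, 79, 81, 83, 109, 110, 167, 189, 187, 189, 190, 190, 190, 190, 189, 189, 190, 189, 172, 125, 139, 192, 193, 191, 191, 192, 190, 191, 192, 191, 191, 196, 180, 109, 83, 84, 85, 73, 61, 76, 140, 166]
22 [94, 93, 91, 91, 93, 82, 81, 84, 109, 103, 163, 185, 183, 182, 180, 182, 182, 181, 182, 181, 182, 184, 164, 113, 1
[... 1169 characters left out ...]
75, 174, 169, 141, 106, 123, 151, 155, 148, 125, 100, 87, 76]
0 [27, 26, 24, 27, 29, 38, 48, 50, 59, 92, 149, 179, 185, 184, 184, 184, 183, 184, 183, 183, 184, 180, 169, 141, 142, 173, 183, 184, 184, 183, 183, 184, 184, 185, 184, 182, 167, 110, 63, 49, 52, 59, 66, 68, 69, 71]
22 [56, 56, 54, 46, 38, 40, 46, 48, 58, 95, 141, 165, 163, 165, 162, 163, 161, 162, 162, 166, 161, 146, 129, 113, 124, 142, 155, 154, 157, 155, 156, 155, 155, 155, 154, 151, 136, 107, 118, 144, 142, 134, 113, 94, 83, 74]
28.5 [129, 131, 128, 129, 128, 127, 123, 95, 59, 48, 46, 45, 48, 47, 47, 46, 46, 47, 47, 46, 44, 45, 45, 46, 45, 47, 46, 44, 45, 46, 45, 46, 46, 48, 47, 48, 48, 63, 101, 143, 153, 149, 121, 101, 87, 80]
```

```bash
python3 -c "
from h import *
for n in('top','side'):
    c=r.read_camera(n)
    for nm,im in(('init',cv2.imread('pics/'+n+'0.png')),('now',c['image'])):
        g=im.mean(2).astype(np.float32)
        for y in(-28.5,0,28.5):print(n,nm,y,[int(cv2.getRectSubPix(g,(1,1),tuple(map(float,proj(c,sc(x,y,47))[0])))[0,0]) for x in [*range(-90,-44,3),*range(48,92,3)]])
    d=cv2.absdiff(cv2.imread('pics/'+n+'0.png'),c['image']).max(2);k,l,q,ce=cv2.connectedComponentsWithStats((d>40).astype(np.uint8));print([q[i].tolist() for i in range(1,k) if q[i,4]>15])
"
```

```text
top init -28.5 [158, 159, 159, 160, 159, 146, 107, 94, 124, 141, 127, 92, 72, 73, 73, 75, 75, 74, 72, 68, 77, 80, 81, 82, 85, 84, 88, 88, 103, 145, 163]
top init 0 [81, 81, 80, 77, 67, 65, 72, 82, 82, 80, 86, 138, 180, 185, 183, 181, 183, 154, 113, 111, 92, 84, 86, 86, 82, 68, 62, 67, 103, 152, 166]
top init 28.5 [162, 163, 163, 162, 163, 154, 117, 103, 146, 167, 150, 118, 111, 114, 110, 114, 112, 95, 84, 82, 82, 86, 86, 89, 100, 108, 106, 97, 111, 151, 167]
top now -28.5 [158, 159, 159, 160, 160, 148, 108, 81, 77, 76, 74, 73, 72, 74, 77, 74, 74, 77, 75, 105, 148, 159, 160, 159, 136, 93, 86, 87, 104, 146, 163]
top now 0 [80, 80, 81, 77, 68, 64, 73, 82, 81, 81, 92, 115, 109, 153, 190, 188, 190, 192, 181, 130, 85, 83, 85, 86, 81, 69, 61, 66, 104, 151, 166]
top now 28.5 [163, 162, 162, 162, 163, 155, 118, 83, 78, 80, 83, 83, 79, 91, 104, 105, 99, 103, 102, 111, 144, 157, 156, 154, 133, 113, 104, 97, 113, 152, 167]
[[314, 217, 18, 23, 99], [336, 234, 15, 19, 71], [356, 246, 18, 23, 95], [310, 352, 121, 48, 3349], [111, 390, 116, 10, 623]]
side init -28.5 [142, 142, 141, 141, 142, 142, 14
[... 563 characters left out ...]
 0 [29, 28, 25, 27, 29, 29, 32, 40, 48, 49, 53, 65, 92, 137, 174, 183, 183, 179, 166, 125, 86, 51, 50, 51, 54, 61, 66, 69, 70, 70, 70]
side now 28.5 [129, 129, 129, 128, 129, 128, 130, 126, 123, 103, 76, 55, 46, 47, 46, 46, 46, 47, 48, 55, 80, 113, 143, 150, 152, 145, 122, 106, 92, 84, 78]
[[68, 19, 16, 3, 31], [107, 28, 8, 7, 23], [63, 39, 33, 9, 234], [74, 53, 12, 17, 58], [110, 52, 10, 11, 35], [114, 64, 7, 9, 20], [70, 86, 70, 42, 699], [106, 136, 21, 18, 245], [41, 153, 81, 147, 5049], [292, 191, 9, 9, 39], [311, 194, 9, 8, 35], [9, 198, 9, 30, 129], [305, 211, 6, 5, 18], [277, 224, 9, 14, 44], [0, 269, 175, 131, 9439], [27, 308, 12, 10, 37], [14, 319, 13, 15, 52], [0, 343, 19, 23, 93]]
```

```bash
python3 -c "
from bench import r
print(r.finish_job())"
```

```text
the job is handed in; nothing more can be done
None
```

The cassette was lifted out, turned half a turn and put back; the final measurements show it seated with its plain end under the tabs and brass pads at the springs, and I handed the job in at about 26 s, though no verdict came back. I viewed 11 pictures against the limit of 10, and the last push-down reached 44 N at the fingertips.

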